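# Cycle the carrier slides and pull the one that binds

### The job

Check the three negative carriers in the wooden stand: starting with the one nearest the robot and working away to the farthest, draw each carrier's thumb-tab slide out as far as it will go and push it fully shut again. Once all three have been tried, lift out the one carrier whose slide stuck part-way and lower it, not drop it, onto its edge into the empty wooden repair box, leaving the two sound carriers upright in their slots with all the slides shut. Do not disturb the timer, bottle, tong or wrench.

Things in the scene. Friction and masses are not known exactly. Their poses are not given: they have to be found in the camera images.
- stand: fixed wooden stand, 186 mm (own x) by 135 (own y), origin centre of underside, yaw within 0.35 rad. Three slots run along own y at own x = -60 mm (nearest the robot), 0, +60; slot floor 12 mm up; end combs 72 mm high hold 16 mm of each upright edge of a carrier with 1.5 mm play. Carriers lift straight up; their top edge is 112 mm, the tab's top 138 mm above the counter
- carrier_a: glass negative carrier standing on edge in a slot: dark steel frame 14 mm thick (own x), 110 wide (own y), 100 tall, 0.2 to 0.35 kg; origin at the centre of its lower edge. All three look alike; any may stand in any slot. Lift it by pinching its thickness at the middle of the top rail, clear of the tab when shut
- slide_a (a joint): slide of carrier_a, m out: 0 = shut (tab at the carrier's own y = +40 mm), grows as the tab moves along the top rail towards own -y. A sound slide runs 45 mm; the one that binds stops dead under 30 mm. Starts 0 to 12 mm out, stays where left, 1 to 3 N moves it
- tab_a (a point): centre of the top of carrier_a's aluminium thumb tab: 12 mm along the slide (carrier y), 10 mm thick (carrier x), standing 26 mm above the carrier's top edge
- carrier_b: glass negative carrier standing on edge in a slot: dark steel frame 14 mm thick (own x), 110 wide (own y), 100 tall, 0.2 to 0.35 kg; origin at the centre of its lower edge. All three look alike; any may stand in any slot. Lift it by pinching its thickness at the middle of the top rail, clear of the tab when shut
- slide_b (a joint): slide of carrier_b, m out: 0 = shut (tab at the carrier's own y = +40 mm), grows as the tab moves along the top rail towards own -y. A sound slide runs 45 mm; the one that binds stops dead under 30 mm. Starts 0 to 12 mm out, stays where left, 1 to 3 N moves it
- tab_b (a point): centre of the top of carrier_b's aluminium thumb tab: 12 mm along the slide (carrier y), 10 mm thick (carrier x), standing 26 mm above the carrier's top edge
- carrier_c: glass negative carrier standing on edge in a slot: dark steel frame 14 mm thick (own x), 110 wide (own y), 100 tall, 0.2 to 0.35 kg; origin at the centre of its lower edge. All three look alike; any may stand in any slot. Lift it by pinching its thickness at the middle of the top rail, clear of the tab when shut
- slide_c (a joint): slide of carrier_c, m out: 0 = shut (tab at the carrier's own y = +40 mm), grows as the tab moves along the top rail towards own -y. A sound slide runs 45 mm; the one that binds stops dead under 30 mm. Starts 0 to 12 mm out, stays where left, 1 to 3 N moves it
- tab_c (a point): centre of the top of carrier_c's aluminium thumb tab: 12 mm along the slide (carrier y), 10 mm thick (carrier x), standing 26 mm above the carrier's top edge
- repair_box: fixed open-topped light wooden repair box, empty, outside 62 mm (own x) by 142 mm (own y) by 60 mm high, walls and floor 6 mm (inside 50 by 130 mm); origin centre of underside, yaw within 0.35 rad. The carrier stands in it on its lower edge, width along the box's own y; it may lean on a wall
- timer: bystander: heavy grey steel timer housing, 90 by 130 by 110 mm high (button to 122 mm), origin at the centre of its underside
- bottle: bystander: amber bottle, 60 mm diameter, 150 mm high, standing 80 to 100 mm from the box's centre on its own +x side; origin at the centre of its underside
- tong: bystander: red plastic print tong lying on the counter beside the stand's robot side, 150 mm long along own y, 26 mm wide, 12 mm high; origin at its middle, underneath
- wrench: bystander: flat chrome lens wrench lying on the counter, 146 mm along own x, 22 mm wide, 6 mm high; origin at its middle, underneath

How it is judged:
On the way, in this order (a step that is already met when the one before it is completed fails the run):
1. slide of the nearest carrier drawn out as far as it goes (sound: over 41 of 45 mm; binding: up to its sticking point) (((x of carrier_a in the frame of stand between -0.08 and -0.04 m and z of carrier_a in the frame of stand below 0.022 m and horizontal distance between carrier_a and stand below 0.085 m and value of joint slide_a above 0.041 m) or (x of carrier_b in the frame of stand between -0.08 and -0.04 m and z of carrier_b in the frame of stand below 0.022 m and horizontal distance between carrier_b and stand below 0.085 m and value of joint slide_b above 0.017 m) or (x of carrier_c in the frame of stand between -0.08 and -0.04 m and z of carrier_c in the frame of stand below 0.022 m and horizontal distance between carrier_c and stand below 0.085 m and value of joint slide_c above 0.041 m))), for 0.05 s.
2. slide of the nearest carrier pushed shut again (within 5 mm), carrier still in its slot (((x of carrier_a in the frame of stand between -0.08 and -0.04 m and z of carrier_a in the frame of stand below 0.022 m and horizontal distance between carrier_a and stand below 0.085 m and value of joint slide_a below 0.005 m) or (x of carrier_b in the frame of stand between -0.08 and -0.04 m and z of carrier_b in the frame of stand below 0.022 m and horizontal distance between carrier_b and stand below 0.085 m and value of joint slide_b below 0.005 m) or (x of carrier_c in the frame of stand between -0.08 and -0.04 m and z of carrier_c in the frame of stand below 0.022 m and horizontal distance between carrier_c and stand below 0.085 m and value of joint slide_c below 0.005 m))), for 0.05 s.
3. slide of the middle carrier drawn out as far as it goes (sound: over 41 of 45 mm; binding: up to its sticking point) (((x of carrier_a in the frame of stand between -0.02 and 0.02 m and z of carrier_a in the frame of stand below 0.022 m and horizontal distance between carrier_a and stand below 0.085 m and value of joint slide_a above 0.041 m) or (x of carrier_b in the frame of stand between -0.02 and 0.02 m and z of carrier_b in the frame of stand below 0.022 m and horizontal distance between carrier_b and stand below 0.085 m and value of joint slide_b above 0.017 m) or (x of carrier_c in the frame of stand between -0.02 and 0.02 m and z of carrier_c in the frame of stand below 0.022 m and horizontal distance between carrier_c and stand below 0.085 m and value of joint slide_c above 0.041 m))), for 0.05 s.
4. slide of the middle carrier pushed shut again (within 5 mm), carrier still in its slot (((x of carrier_a in the frame of stand between -0.02 and 0.02 m and z of carrier_a in the frame of stand below 0.022 m and horizontal distance between carrier_a and stand below 0.085 m and value of joint slide_a below 0.005 m) or (x of carrier_b in the frame of stand between -0.02 and 0.02 m and z of carrier_b in the frame of stand below 0.022 m and horizontal distance between carrier_b and stand below 0.085 m and value of joint slide_b below 0.005 m) or (x of carrier_c in the frame of stand between -0.02 and 0.02 m and z of carrier_c in the frame of stand below 0.022 m and horizontal distance between carrier_c and stand below 0.085 m and value of joint slide_c below 0.005 m))), for 0.05 s.
5. slide of the farthest carrier drawn out as far as it goes (sound: over 41 of 45 mm; binding: up to its sticking point) (((x of carrier_a in the frame of stand between 0.04 and 0.08 m and z of carrier_a in the frame of stand below 0.022 m and horizontal distance between carrier_a and stand below 0.085 m and value of joint slide_a above 0.041 m) or (x of carrier_b in the frame of stand between 0.04 and 0.08 m and z of carrier_b in the frame of stand below 0.022 m and horizontal distance between carrier_b and stand below 0.085 m and value of joint slide_b above 0.017 m) or (x of carrier_c in the frame of stand between 0.04 and 0.08 m and z of carrier_c in the frame of stand below 0.022 m and horizontal distance between carrier_c and stand below 0.085 m and value of joint slide_c above 0.041 m))), for 0.05 s.
6. slide of the farthest carrier pushed shut again (within 5 mm), carrier still in its slot (((x of carrier_a in the frame of stand between 0.04 and 0.08 m and z of carrier_a in the frame of stand below 0.022 m and horizontal distance between carrier_a and stand below 0.085 m and value of joint slide_a below 0.005 m) or (x of carrier_b in the frame of stand between 0.04 and 0.08 m and z of carrier_b in the frame of stand below 0.022 m and horizontal distance between carrier_b and stand below 0.085 m and value of joint slide_b below 0.005 m) or (x of carrier_c in the frame of stand between 0.04 and 0.08 m and z of carrier_c in the frame of stand below 0.022 m and horizontal distance between carrier_c and stand below 0.085 m and value of joint slide_c below 0.005 m))), for 0.05 s.
7. the binding carrier lowered into the repair box while still gripped, its lower edge within 14 mm of the box floor (x of carrier_b in the frame of repair_box between -0.03 and 0.03 m and y of carrier_b in the frame of repair_box between -0.07 and 0.07 m and z of carrier_b in the frame of repair_box below 0.02 m and contact force between the fingers and carrier_b above 1 N), for 0.05 s.
At the end, for the whole second after the job is handed in: The binding carrier stands or leans in the repair box, its lower edge on the floor (within about 12 mm) and its centre inside the walls, at rest; the two sound carriers sit down in their slots within about 8 degrees of upright; all three slides are shut within 5 mm (x of carrier_b in the frame of repair_box between -0.03 and 0.03 m and y of carrier_b in the frame of repair_box between -0.07 and 0.07 m and z of carrier_b in the frame of repair_box below 0.018 m and angle between carrier_b's own z axis and vertical below 0.9 rad and linear speed of carrier_b below 0.02 m/s and ((x of carrier_a in the frame of stand between -0.08 and -0.04 m and z of carrier_a in the frame of stand below 0.022 m and horizontal distance between carrier_a and stand below 0.085 m) or (x of carrier_a in the frame of stand between -0.02 and 0.02 m and z of carrier_a in the frame of stand below 0.022 m and horizontal distance between carrier_a and stand below 0.085 m) or (x of carrier_a in the frame of stand between 0.04 and 0.08 m and z of carrier_a in the frame of stand below 0.022 m and horizontal distance between carrier_a and stand below 0.085 m)) and angle between each of carrier_a, carrier_c's own z axis and vertical below 0.15 rad and ((x of carrier_c in the frame of stand between -0.08 and -0.04 m and z of carrier_c in the frame of stand below 0.022 m and horizontal distance between carrier_c and stand below 0.085 m) or (x of carrier_c in the frame of stand between -0.02 and 0.02 m and z of carrier_c in the frame of stand below 0.022 m and horizontal distance between carrier_c and stand below 0.085 m) or (x of carrier_c in the frame of stand between 0.04 and 0.08 m and z of carrier_c in the frame of stand below 0.022 m and horizontal distance between carrier_c and stand below 0.085 m)) and value of joint each of slide_a, slide_b, slide_c below 0.005 m); the robot touches nothing.
It fails at once if the timer is disturbed (moved over 15 mm or tipped) (distance of timer from where it was at the start of the episode above 0.015 m or angle between timer's own z axis and vertical above 0.3 rad).
It fails at once if the bottle is disturbed (moved over 15 mm or tipped) (distance of bottle from where it was at the start of the episode above 0.015 m or angle between bottle's own z axis and vertical above 0.3 rad).
It fails at once if the tong is disturbed (moved over 15 mm or tipped) (distance of tong from where it was at the start of the episode above 0.015 m or angle between tong's own z axis and vertical above 0.3 rad).
It fails at once if the wrench is disturbed (moved over 15 mm or tipped) (distance of wrench from where it was at the start of the episode above 0.015 m or angle between wrench's own z axis and vertical above 0.3 rad).
It fails at once if a sound carrier is lifted out of its slot (over 25 mm) (z of any of carrier_a, carrier_c in the frame of stand above 0.037 m).
It also fails if it takes over 72 s, if anything falls off the work surface, if the arm or the gripper's body presses on something with over 40 N, if the wrist force passes 120 N, or if a joint passes its speed limit or range.

### The arm

A 6-joint arm with a two-finger parallel gripper is mounted at the origin on the work surface. World frame = base frame: x ahead of the robot, y to its left, z up, the work surface at z = 0. Lengths are in m, angles in rad, forces in N, time in s.
With the tool pointing down it reaches from about 0.3 to 0.75 m from the base axis. Payload 8.5 kg.
Tool frame: the origin (TCP) lies midway between the tips of the shut fingers; the grasp point (between the pads) lies 19 mm behind it (env.hold_point_z is the z of the grasp point in the tool frame, in m); z points along the fingers, y is the line along which they close (so a half turn about z gives the same grasp; the last joint's range is limited). The gripper opens to 88 mm and grips with 3 to 60 N. Pads are 18 mm wide; open, the fingers measure 123 mm over their backs; the gripper's body (75 mm by 187 mm) begins 45 mm behind the grasp point.
Start: joints at [0.971, 0.381, 1.297, -0, 1.464, -0.215], TCP at [0.206, 0.51, 0.239] pointing down, gripper open.
Joint ranges: [-3.11, 3.11], [-0.89, 2.33], [0.22, 2.48], [-1.42, 4.56], [0.17, 2.85], [-2.88, 2.88]. Speed limits (rad/s): [2.39, 2.39, 3.14, 3.14, 3.14, 3.14].

### API

Orientations are given as a rotation vector (axis times angle).
In Python, from station import env gives the robot as it stands.
- The arm moves only by the shell command python3 jog.py FILE [OPENING] [FORCE], which reads ROWS from the file FILE. ROWS is one flat JSON list of numbers that holds 1 to 5 rows one after another, with no inner brackets; each row has 4 numbers: dx, dy, dz in m, then a turn about the tool's z in rad; each row shifts and turns the commanded pose from where the row before left it, along the tool's axes as they then stand; what a row does not reach is not made up. A row lasts 1/12 s, in which the tool goes at most 0.0417 m and 0.125 rad, less where a joint would pass 70% of its speed; a pose out of reach is approached as far as the arm can. OPENING is the opening from 0.0 (shut) to 1.0 (fully open), set as the command begins (- or left out keeps the last). The fingers move at their own pace and stop on an object; FORCE is the grip in N (left out, the last holds). Time passes only in rows, so rows that do not move let the fingers close. It prints the time, the measured TCP pose, the force, the opening and the grip force at its end. Input that does not fit is refused with a message, and nothing moves.
- env.sense(): the state, without advancing time (a new reading comes with each control period).
- env.camera(name): name is "side" or "top" or "wrist"; returns the picture (384x512x3 uint8, red, green, blue); there is no depth.
- env.calibration(name): a dict with "fx", "fy", "cx", "cy" (pixels), "view" (4x4, takes a point from world to camera coordinates). Camera axes: x right, y down, z forward; pixel columns grow to the right and rows downward; lengths in m; the calibration is good to about 2 mm. A picture is of the moment at which its call begins: read the wrist's pose just before it. calibration takes no time and is no camera call; for the wrist camera it gives the pose at the moment of the call.
- env.close_job(): hands the job in; it is judged then, once.
The state is a dict: "time": time; "joint_pos": joint angles; "qd": joint speeds; "effort": joint torques, N m; "tcp_pos": TCP position; "eef_rot": TCP orientation; "wrist_force": force on the tool from outside, world axes, zero at the start; "torque": the same for the moment, N m; "opening": opening from 0.0 (shut) to 1.0 (fully open); "grip_force": force on a finger pad.
Only numpy, scipy, OpenCV 4.12 (cv2) and the standard library are available. Lean on these libraries where they do the work, as an engineer would, in place of code of your own. Each camera call takes 0.05 s, during which the arm holds its last target. There are 200 camera calls.

## Working session

There is one attempt and no reset: what is moved stays moved. The work goes in short steps, Python scripts to look and compute and a shell command to move; the robot and the scene stay as the last step left them, time stands still between calls to the robot, and variables do not carry over. Pictures are saved under pics/ and viewed, at most 10 in all, crops included, and the job is handed in when it is done.

```bash
ls; mkdir -p pics
python3 - <<'E'
from station import env
import cv2,numpy as np
s=env.sense();print(s['tcp_pos'],s['eef_rot'],s['opening'],env.hold_point_z)
for n in('top','side'):
    im=env.camera(n);cv2.imwrite(f'pics/{n}0.png',cv2.resize(im[:,:,::-1],(800,600),interpolation=cv2.INTER_CUBIC));c=env.calibration(n);print(n,c['fx'],c['fy'],c['cx'],c['cy'],np.round(c['view'],4).tolist())
E
```

```text
jog.py
pics
station.py
[0.20628303 0.50953593 0.23814286] [-6.00533605e-01 -3.08306250e+00  2.12419344e-03] 1.0036061429124556 -0.0187
top 416.0608560479102 416.0608560479102 262.04759541973266 187.78687788987787 [[-0.0041, -1.0, 0.0063, -0.0035], [-0.994, 0.0034, -0.109, 0.593], [0.109, -0.0067, -0.994, 0.9239], [0.0, 0.0, 0.0, 1.0]]
side 349.5319347359838 349.5319347359838 253.89828980107018 195.83858325276196 [[-0.9901, -0.1395, 0.0122, 0.5997], [-0.0867, 0.5421, -0.8358, 0.1487], [0.11, -0.8286, -0.5489, 0.7537], [0.0, 0.0, 0.0, 1.0]]
```
View pics/top0.png

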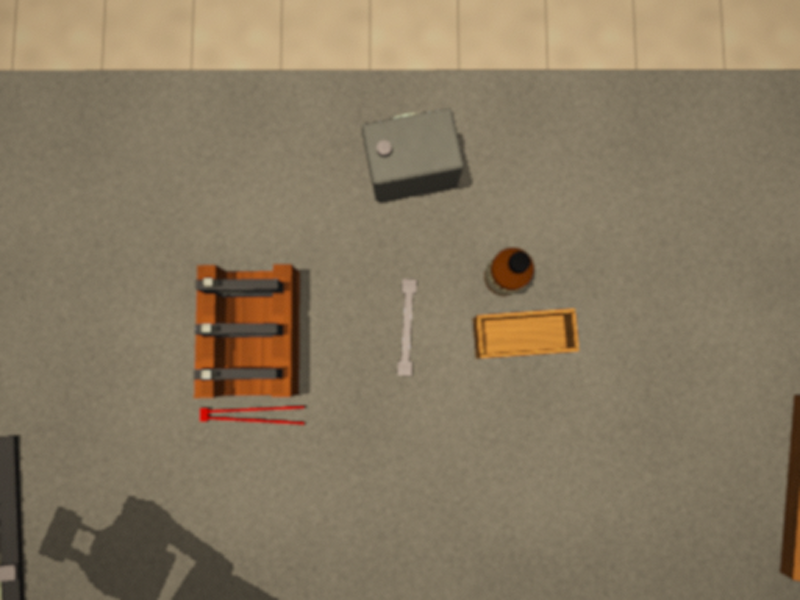

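View pics/side0.png

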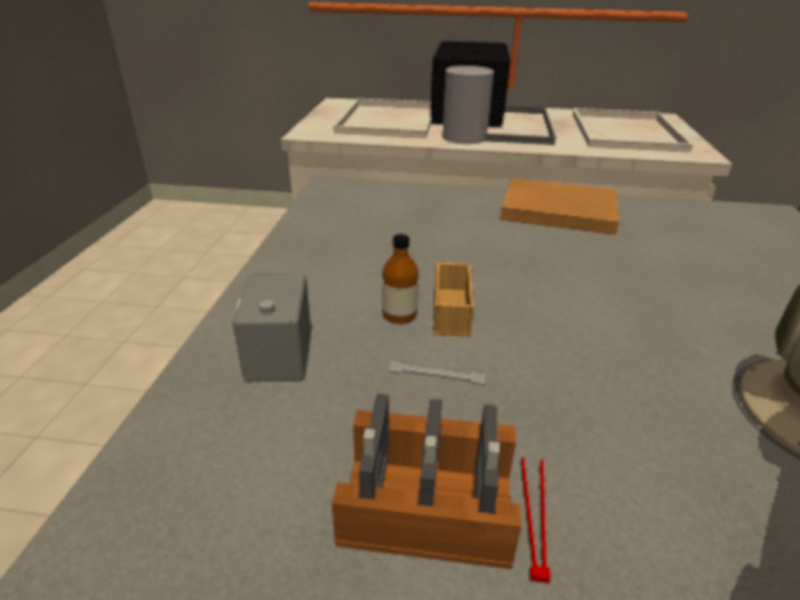

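The top view shows the stand at display px (195–298, 265–397), with the tabs on its left (+y) side. The box is at (477–578, 310–357), the bottle at (512, 268), the wrench at (406, 327) and the tong just on the robot side of the stand. I'll enlarge the stand and the box to measure them.

Run:
```python
import cv2
from station import env
im=env.camera('top')[:,:,::-1]
a=cv2.resize(im[162:262,115:205],None,fx=5.5,fy=5.5,interpolation=cv2.INTER_CUBIC)
b=cv2.resize(im[150:240,295:380],None,fx=5,fy=5,interpolation=cv2.INTER_CUBIC)[:,:300+125]
cv2.imwrite('pics/stand.png',a);cv2.imwrite('pics/box.png',b)
```

View pics/stand.png

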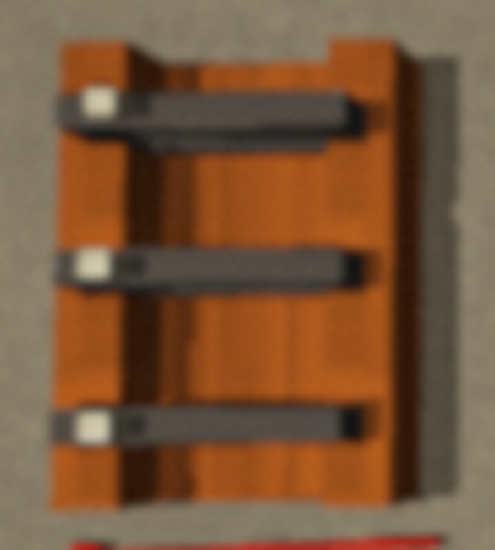

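View pics/box.png

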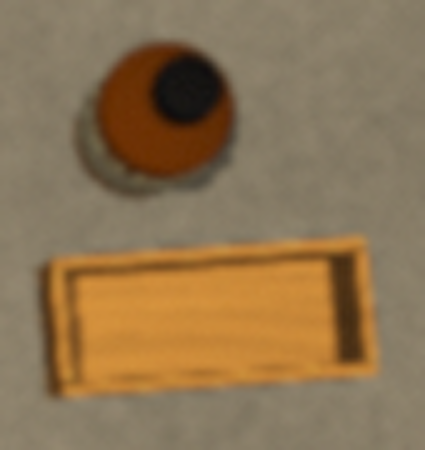

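The stand crop shows the tab tops at (98,103), (93,266) and (93,427). The rails span about u 57–348, 53–346 and 50–343. The comb corners are at (62,42), (395,40), (393,503) and (52,508). In the box crop, the rim corners are at (50,260), (365,240), (378,373) and (60,396), and the bottle cap is at (187,88).

```bash
cat > h.py <<'E'
import numpy as np
from station import env
def ray(n,u,v,z):
    c=env.calibration(n);V=np.array(c['view']);R,t=V[:3,:3],V[:3,3];o=-R.T@t
    d=R.T@np.array([(u-c['cx'])/c['fx'],(v-c['cy'])/c['fy'],1]);return o+d*(z-o[2])/d[2]
def crop(n,pts,s,u0,v0,z): return np.array([ray(n,u0+(u+.5)/s-.5,v0+(v+.5)/s-.5,z) for u,v in pts])
E
python3 - <<'E'
from h import *
np.set_printoptions(precision=4,suppress=True)
S=lambda p,z:crop('top',p,5.5,115,162,z)
B=lambda p,z:crop('top',p,5,295,150,z)
print('tabs n,m,f\n',S([(93,427),(93,266),(98,103)],.138))
for n,p in(('near',[(50,424),(343,424)]),('mid',[(53,267),(346,266)]),('far',[(57,110),(348,109)])):
    q=S(p,.112);print(n,q[:,:2],np.linalg.norm(q[0]-q[1]),q.mean(0))
q=S([(62,42),(395,40),(393,503),(52,508)],.072);print('comb',q[:,:2],q.mean(0),np.linalg.norm(np.roll(q,1,0)-q,axis=1))
q=B([(50,260),(365,240),(378,373),(60,396)],.06);print('box',q[:,:2],q.mean(0),np.linalg.norm(np.roll(q,1,0)-q,axis=1))
print('cap',B([(187,88)],.15))
E
```

```text
tabs n,m,f
 [[0.4782 0.258  0.138 ]
 [0.5371 0.2598 0.138 ]
 [0.5977 0.2598 0.138 ]]
near [[0.4791 0.2822]
 [0.4786 0.1718]] 0.11034245932607371 [0.4788 0.227  0.112 ]
mid [[0.5383 0.2829]
 [0.5382 0.1718]] 0.11115946722741471 [0.5383 0.2273 0.112 ]
far [[0.5984 0.2833]
 [0.5984 0.1721]] 0.11123211161527932 [0.5984 0.2277 0.112 ]
comb [[0.6309 0.2952]
 [0.6313 0.1616]
 [0.4472 0.1595]
 [0.4459 0.2933]] [0.5388 0.2274 0.072 ] [0.1851 0.1336 0.1841 0.1338]
box [[ 0.5587 -0.1001]
 [ 0.5671 -0.2408]
 [ 0.508  -0.2447]
 [ 0.4985 -0.1036]] [ 0.5331 -0.1723  0.06  ] [0.0604 0.1409 0.0592 0.1414]
cap [[ 0.6216 -0.147   0.15  ]]
```

Measurements agree with the given sizes: rails 110–111 mm, combs 134×185 mm, box 60×141 mm. Stand yaw is about 0 and box yaw about +0.06. The slides start about 8–9 mm out. Next I'll square the tool.

```bash
cat > g.py <<'E'
# state print; exit 1 when horizontal wrist force exceeds the limit given
import sys
from h import *
from scipy.spatial.transform import Rotation as R
s=env.sense();M=R.from_rotvec(s['eef_rot']).as_matrix();f=s['wrist_force']
print('t %.2f tcp %s ydir %.3f F %s op %.3f grip %.1f q6 %.2f'%(s['time'],np.round(s['tcp_pos'],4),np.arctan2(M[1,1],M[0,1]),np.round(f,1),s['opening'],s['grip_force'],s['joint_pos'][5]))
if len(sys.argv)>1: sys.exit(int(np.hypot(f[0],f[1])>float(sys.argv[1])))
E
echo '[0,0,0,-0.125,0,0,0,-0.125,0,0,0,-0.125,0,0,0,0]' > next.json && python3 jog.py next.json 0.45 10; python3 g.py
```

```text
time: 0.48
tcp_pos: [0.2064, 0.5097, 0.2385]
eef_rot: [-0.008, -3.141, 0.001]
wrist_force: [0.8, -0.1, 0.7]
opening: 0.718
grip_force: 0.0
t 0.48 tcp [0.2064 0.5097 0.2385] ydir 1.566 F [ 0.8 -0.1  0.7] op 0.718 grip 0.0 q6 -0.59
```

```bash
echo '[-0.0272,-0.0251,0,0,-0.0272,-0.0251,0,0,-0.0272,-0.0251,0,0,-0.0272,-0.0251,0,0,-0.0272,-0.0251,0,0]' > next.json && python3 jog.py next.json >/dev/null; echo '[-0.0272,-0.0251,0,0,-0.0272,-0.0251,0,0,-0.0272,-0.0251,0,0,-0.0272,-0.0251,0,0,-0.0272,-0.0251,0,0]' > next.json && python3 jog.py next.json>/dev/null; echo '[0,0,0.03,0,0,0,0.03,0,0,0,0,0,0,0,0,0]' > next.json && python3 jog.py next.json >/dev/null; python3 g.py
```

```text
t 1.65 tcp [0.4756 0.256  0.1783] ydir 1.558 F [0.4 0.2 1.1] op 0.452 grip 0.0 q6 -1.28
```

```bash
echo '[-0.0025,0.002,0.02,0,0,0,0.02,0,0,0,0.02,0,0,0,0,0,0,0,0,0]' > next.json && python3 jog.py next.json >/dev/null; python3 g.py 5 && echo '[0,0,0,0,0,0,0,0,0,0,0,0,0,0,0,0,0,0,0,0]' > next.json && python3 jog.py next.json 0 10 >/dev/null;python3 g.py
python3 - <<'E'
from station import env
import cv2
cv2.imwrite('pics/s1.png',cv2.resize(env.camera('side')[220:370,200:360][:,:,::-1],None,fx=3.5,fy=3.5))
E
```

```text
t 2.07 tcp [0.4789 0.2586 0.1202] ydir 1.561 F [-0.3 -0.4 -0. ] op 0.454 grip 0.0 q6 -1.28
t 2.48 tcp [0.4787 0.258  0.1194] ydir 1.561 F [-0.7 -0.9  3.4] op 0.135 grip 10.0 q6 -1.28
```

View pics/s1.png

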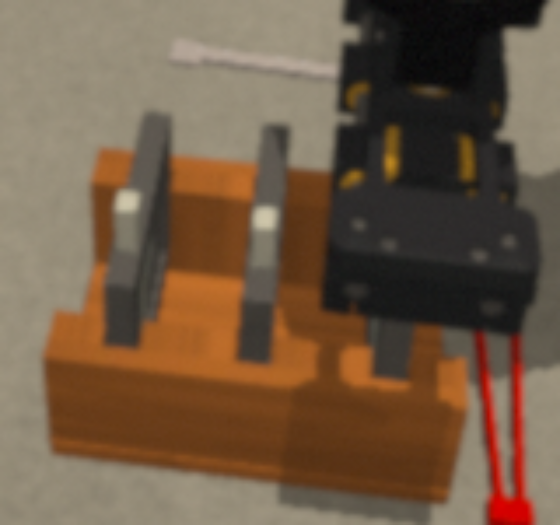

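The tab is held: opening 0.135 is 12 mm, and the side view shows the gripper over the near carrier at (430, 280). Now I'll pull towards −y in guarded steps.

```bash
echo '[0,-0.004,0,0,0,-0.004,0,0,0,0,0,0]' > next.json && python3 jog.py next.json>/dev/null; python3 g.py 8 && echo '[0,-0.003,0,0,0,-0.003,0,0,0,0,0,0]' > next.json && python3 jog.py next.json>/dev/null && python3 g.py 8 && echo '[0,-0.003,0,0,0,0,0,0]' > next.json && python3 jog.py next.json>/dev/null && python3 g.py 8 && echo '[0,-0.003,0,0,0,0,0,0]' > next.json && python3 jog.py next.json>/dev/null && python3 g.py 8 && echo '[0,-0.003,0,0,0,0,0,0]' > next.json && python3 jog.py next.json>/dev/null && python3 g.py 8 && echo '[0,-0.003,0,0,0,0,0,0]' > next.json && python3 jog.py next.json>/dev/null && python3 g.py 8
```

```text
t 2.78 tcp [0.4788 0.2497 0.1194] ydir 1.561 F [ 0.2 -0.5  5.2] op 0.135 grip 10.0 q6 -1.30
t 3.03 tcp [0.4789 0.245  0.1196] ydir 1.560 F [0.8 7.4 5. ] op 0.133 grip 10.0 q6 -1.31
t 3.20 tcp [0.4794 0.2438 0.1205] ydir 1.560 F [-0.6 16.6  9.6] op 0.134 grip 10.0 q6 -1.32
```

The force jumps at y ≈ 0.244, about 23 mm out, so the near slide looks like the binding one. Pushing it shut.

```bash
echo '[0,0.004,0,0,0,0.005,0,0,0,0.005,0,0,0,0,0,0]' > next.json && python3 jog.py next.json>/dev/null; python3 g.py; echo '[0,0.004,0,0,0,0.003,0,0,0,0,0,0]' > next.json && python3 jog.py next.json>/dev/null ; python3 g.py 8 && echo '[0,0.002,0,0,0,0,0,0]' > next.json && python3 jog.py next.json>/dev/null && python3 g.py 8 && echo '[0,0.002,0,0,0,0,0,0]' > next.json && python3 jog.py next.json>/dev/null && python3 g.py 8 && echo '[0,0.002,0,0,0,0,0,0]' > next.json && python3 jog.py next.json>/dev/null && python3 g.py 8
```

```text
t 3.53 tcp [0.479  0.2554 0.1194] ydir 1.561 F [-0.1  2.2  6.9] op 0.140 grip 10.0 q6 -1.29
t 3.78 tcp [0.479  0.2621 0.1194] ydir 1.561 F [0.4 0.7 6.2] op 0.134 grip 10.0 q6 -1.28
t 3.95 tcp [0.479  0.2639 0.1194] ydir 1.561 F [-0.2 -0.7  6.9] op 0.136 grip 10.0 q6 -1.27
t 4.12 tcp [0.4791 0.2659 0.1194] ydir 1.561 F [-0.8 -1.2  7.1] op 0.131 grip 10.0 q6 -1.27
t 4.28 tcp [0.4791 0.2676 0.1194] ydir 1.561 F [ 0.3 -2.7  8.4] op 0.137 grip 10.0 q6 -1.27
```

```bash
echo '[0,0.0015,0,0,0,0,0,0]' > next.json && python3 jog.py next.json>/dev/null; python3 g.py 8 && echo '[0,0.0015,0,0,0,0,0,0]' > next.json && python3 jog.py next.json>/dev/null && python3 g.py 8 && echo '[0,0.0015,0,0,0,0,0,0]' > next.json && python3 jog.py next.json>/dev/null && python3 g.py 8
```

```text
t 4.45 tcp [0.4791 0.2689 0.1195] ydir 1.561 F [-0.6 -2.8  7.7] op 0.135 grip 10.0 q6 -1.26
t 4.62 tcp [0.4792 0.2705 0.1194] ydir 1.561 F [ 0.5 -3.8  7.9] op 0.137 grip 10.0 q6 -1.26
t 4.78 tcp [0.4792 0.2713 0.1195] ydir 1.561 F [-0.3 -6.8  9.3] op 0.141 grip 10.2 q6 -1.26
```

```bash
echo '[0,-0.001,0,0,0,0,0,0,0,0,0,0,0,0,0,0]' > next.json && python3 jog.py next.json 0.45 >/dev/null; python3 g.py; echo '[0,0,-0.02,0,0,0,-0.02,0,-0.029,-0.005,0,0,-0.0295,-0.0055,0,0,0,0,0,0]' > next.json && python3 jog.py next.json>/dev/null; python3 g.py
python3 - <<'E'
from station import env
import cv2
cv2.imwrite('pics/s2.png',cv2.resize(env.camera('side')[220:370,200:360][:,:,::-1],None,fx=3.5,fy=3.5))
E
```

```text
t 5.12 tcp [0.4784 0.2716 0.1184] ydir 1.561 F [0.4 0.1 0.1] op 0.417 grip 0.0 q6 -1.26
t 5.53 tcp [0.5408 0.2595 0.1585] ydir 1.559 F [-0.4  0.  -0.3] op 0.450 grip 0.0 q6 -1.31
```

View pics/s2.png

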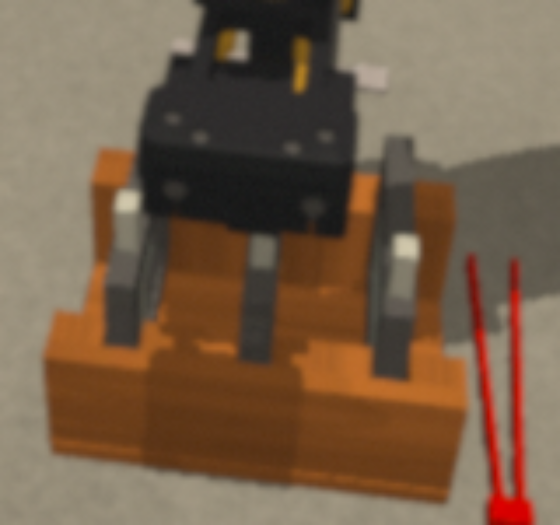

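The near carrier is upright in its slot, with its tab at about (406, 247). I'll check that tab's position through the side camera and go down on the middle one.

```bash
python3 -c "
from h import *
print(crop('side',[(406,242),(126,203)],3.5,200,220,.138))"; echo '[0.001,0,0.02,0,0.001,0,0.0195,0,0,0,0,0,0,0,0,0]' > next.json && python3 jog.py next.json >/dev/null; python3 g.py 5 && echo '[0,0,0,0,0,0,0,0,0,0,0,0,0,0,0,0,0,0,0,0]' > next.json && python3 jog.py next.json 0 10 >/dev/null;python3 g.py
```

```text
[[0.47881817 0.26552113 0.138     ]
 [0.59825159 0.26164739 0.138     ]]
t 5.92 tcp [0.534  0.2607 0.1188] ydir 1.561 F [0.8 0.2 0.1] op 0.450 grip 0.0 q6 -1.31
t 6.33 tcp [0.5352 0.2605 0.1199] ydir 1.561 F [ 0.1 -0.6  1.9] op 0.135 grip 10.0 q6 -1.31
```

```bash
echo '[0,-0.004,0,0,0,-0.004,0,0,0,0,0,0]' > next.json && python3 jog.py next.json>/dev/null; python3 g.py 8 && echo '[0,-0.003,0,0,0,-0.003,0,0,0,0,0,0]' > next.json && python3 jog.py next.json>/dev/null && python3 g.py 8 && echo '[0,-0.003,0,0,0,0,0,0]' > next.json && python3 jog.py next.json>/dev/null && python3 g.py 8 && echo '[0,-0.003,0,0,0,0,0,0]' > next.json && python3 jog.py next.json>/dev/null && python3 g.py 8 && echo '[0,-0.003,0,0,0,0,0,0]' > next.json && python3 jog.py next.json>/dev/null && python3 g.py 8 && echo '[0,-0.003,0,0,0,-0.003,0,0,0,-0.003,0,0,0,0,0,0]' > next.json && python3 jog.py next.json>/dev/null && python3 g.py 8  && echo '[0,-0.003,0,0,0,-0.002,0,0,0,0,0,0]' > next.json && python3 jog.py next.json>/dev/null && python3 g.py 8 && echo '[0,-0.002,0,0,0,0,0,0]' > next.json && python3 jog.py next.json>/dev/null && python3 g.py 8
```

```text
t 6.58 tcp [0.5353 0.2519 0.1198] ydir 1.561 F [ 0.1 -0.6  5.8] op 0.131 grip 10.0 q6 -1.32
t 6.83 tcp [0.5353 0.2461 0.1198] ydir 1.561 F [-0.4 -0.8  5.3] op 0.137 grip 10.0 q6 -1.33
t 7.00 tcp [0.5353 0.2432 0.1198] ydir 1.561 F [-0.4 -0.8  6. ] op 0.135 grip 10.0 q6 -1.34
t 7.17 tcp [0.5352 0.2402 0.1198] ydir 1.561 F [ 1.  -0.4  5.5] op 0.132 grip 10.0 q6 -1.34
t 7.33 tcp [0.5353 0.2372 0.1198] ydir 1.561 F [ 0.2 -1.   5.9] op 0.134 grip 10.0 q6 -1.35
t 7.67 tcp [0.5352 0.2281 0.1198] ydir 1.561 F [-0.3 -1.   5.3] op 0.135 grip 10.0 q6 -1.36
t 7.92 tcp [0.5352 0.2232 0.1198] ydir 1.561 F [ 0.7 -0.2  4.7] op 0.135 grip 10.0 q6 -1.37
t 8.08 tcp [0.5351 0.2217 0.1199] ydir 1.561 F [1.  3.1 7.1] op 0.136 grip 10.0 q6 -1.37
```

```bash
echo '[0,-0.0015,0,0,0,0,0,0]' > next.json && python3 jog.py next.json>/dev/null; python3 g.py 8 && echo '[0,-0.0015,0,0,0,0,0,0]' > next.json && python3 jog.py next.json>/dev/null && python3 g.py 8 && echo '[0,-0.0015,0,0,0,0,0,0]' > next.json && python3 jog.py next.json>/dev/null && python3 g.py 8
```

```text
t 8.25 tcp [0.5352 0.2206 0.1202] ydir 1.561 F [0.2 3.6 7.4] op 0.132 grip 10.0 q6 -1.38
t 8.42 tcp [0.5353 0.2197 0.1205] ydir 1.561 F [-0.4  6.9  8.5] op 0.136 grip 10.0 q6 -1.38
t 8.58 tcp [0.5352 0.2192 0.1205] ydir 1.561 F [ 0.  13.   8.7] op 0.133 grip 10.0 q6 -1.38
```

The middle slide is sound, running its full travel. Shutting it.

```bash
echo '[0,0.006,0,0,0,0.008,0,0,0,0.008,0,0,0,0.008,0,0,0,0.008,0,0]' > next.json && python3 jog.py next.json>/dev/null; python3 g.py; echo '[0,0.005,0,0,0,0.004,0,0,0,0,0,0]' > next.json && python3 jog.py next.json>/dev/null ; python3 g.py 8 && echo '[0,0.002,0,0,0,0,0,0]' > next.json && python3 jog.py next.json>/dev/null && python3 g.py 8 && echo '[0,0.0015,0,0,0,0,0,0]' > next.json && python3 jog.py next.json>/dev/null && python3 g.py 8 && echo '[0,0.0015,0,0,0,0,0,0]' > next.json && python3 jog.py next.json>/dev/null && python3 g.py 8&& echo '[0,0.0015,0,0,0,0,0,0]' > next.json && python3 jog.py next.json>/dev/null && python3 g.py 8
```

```text
t 9.00 tcp [0.5353 0.2551 0.1198] ydir 1.561 F [-0.1 -1.5  6.5] op 0.138 grip 10.0 q6 -1.31
t 9.25 tcp [0.5353 0.2646 0.1198] ydir 1.561 F [0.3 1.1 7. ] op 0.136 grip 10.0 q6 -1.30
t 9.42 tcp [0.5353 0.2661 0.1198] ydir 1.561 F [-0.2 -0.4  7.2] op 0.132 grip 10.0 q6 -1.30
t 9.58 tcp [0.5354 0.2675 0.1198] ydir 1.561 F [-0.2 -0.4  7.3] op 0.133 grip 10.0 q6 -1.29
t 9.75 tcp [0.5354 0.2686 0.1198] ydir 1.561 F [ 0.2 -2.8  7.6] op 0.135 grip 10.0 q6 -1.29
t 9.92 tcp [0.5355 0.2699 0.1199] ydir 1.561 F [-0.8 -3.   7. ] op 0.137 grip 10.0 q6 -1.29
```

```bash
echo '[0,0.0015,0,0,0,0,0,0]' > next.json && python3 jog.py next.json>/dev/null; python3 g.py; echo '[0,-0.001,0,0,0,0,0,0,0,0,0,0,0,0,0,0]' > next.json && python3 jog.py next.json 0.45 >/dev/null; echo '[0,0,-0.02,0,0,0,-0.02,0,-0.031,-0.005,0,0,-0.031,-0.0045,0,0,0,0,0,0]' > next.json && python3 jog.py next.json>/dev/null; python3 g.py; echo '[0,0,0.02,0,0,0,0.0195,0,0,0,0,0,0,0,0,0]' > next.json && python3 jog.py next.json >/dev/null; python3 g.py 5 && echo '[0,0,0,0,0,0,0,0,0,0,0,0,0,0,0,0,0,0,0,0]' > next.json && python3 jog.py next.json 0 10 >/dev/null;python3 g.py
```

```text
t 10.08 tcp [0.5356 0.2709 0.1199] ydir 1.561 F [-0.9 -7.2  8.9] op 0.140 grip 10.0 q6 -1.29
t 10.83 tcp [0.6008 0.2596 0.1587] ydir 1.559 F [-0.   0.1 -0.1] op 0.447 grip 0.0 q6 -1.33
t 11.17 tcp [0.5964 0.261  0.1191] ydir 1.561 F [ 0.1 -0.5  1.1] op 0.447 grip 0.0 q6 -1.33
t 11.58 tcp [0.5972 0.2608 0.1203] ydir 1.561 F [-0.6 -1.3  0.7] op 0.135 grip 10.0 q6 -1.33
```

```bash
echo '[0,-0.004,0,0,0,-0.004,0,0,0,0,0,0]' > next.json && python3 jog.py next.json>/dev/null; python3 g.py 8 && echo '[0,-0.003,0,0,0,-0.003,0,0,0,0,0,0]' > next.json && python3 jog.py next.json>/dev/null && python3 g.py 8 && echo '[0,-0.003,0,0,0,-0.003,0,0,0,0,0,0]' > next.json && python3 jog.py next.json>/dev/null && python3 g.py 8 && echo '[0,-0.003,0,0,0,-0.003,0,0,0,-0.003,0,0,0,-0.003,0,0,0,0,0,0]' > next.json && python3 jog.py next.json>/dev/null && python3 g.py 8  && echo '[0,-0.003,0,0,0,-0.003,0,0,0,0,0,0]' > next.json && python3 jog.py next.json>/dev/null && python3 g.py 8 && echo '[0,-0.002,0,0,0,0,0,0]' > next.json && python3 jog.py next.json>/dev/null && python3 g.py 8&& echo '[0,-0.0015,0,0,0,0,0,0]' > next.json && python3 jog.py next.json>/dev/null && python3 g.py 8&& echo '[0,-0.0015,0,0,0,0,0,0]' > next.json && python3 jog.py next.json>/dev/null && python3 g.py 8
```

```text
t 11.83 tcp [0.5972 0.2524 0.1202] ydir 1.561 F [ 0.1 -1.2  2.9] op 0.137 grip 10.0 q6 -1.34
t 12.08 tcp [0.5971 0.2464 0.1202] ydir 1.561 F [ 0.1 -0.2  5.7] op 0.136 grip 10.0 q6 -1.35
t 12.33 tcp [0.5971 0.2405 0.1202] ydir 1.561 F [0.1 0.5 5.4] op 0.136 grip 10.0 q6 -1.36
t 12.75 tcp [0.597  0.2284 0.1202] ydir 1.561 F [ 0.8 -0.2  5.9] op 0.137 grip 10.0 q6 -1.38
t 13.00 tcp [0.5969 0.2226 0.1201] ydir 1.561 F [-0.3 -0.5  7.1] op 0.134 grip 10.0 q6 -1.39
t 13.17 tcp [0.597  0.2213 0.1205] ydir 1.561 F [-0.5  4.   7.2] op 0.134 grip 10.0 q6 -1.39
t 13.33 tcp [0.5971 0.2203 0.1208] ydir 1.561 F [-0.2  6.4  8.4] op 0.138 grip 10.0 q6 -1.39
t 13.50 tcp [0.597  0.2198 0.1209] ydir 1.562 F [-0.2 10.7  8.3] op 0.136 grip 10.0 q6 -1.40
```

The far slide is sound too, so the near carrier is the binding one. Shutting the far slide and rising.

```bash
echo '[0,0.006,0,0,0,0.008,0,0,0,0.008,0,0,0,0.008,0,0,0,0.008,0,0]' > next.json && python3 jog.py next.json>/dev/null; python3 g.py; echo '[0,0.005,0,0,0,0.004,0,0,0,0,0,0]' > next.json && python3 jog.py next.json>/dev/null ; python3 g.py 8 && echo '[0,0.002,0,0,0,0,0,0]' > next.json && python3 jog.py next.json>/dev/null && python3 g.py 8 && echo '[0,0.0015,0,0,0,0.0015,0,0,0,0,0,0]' > next.json && python3 jog.py next.json>/dev/null && python3 g.py 6&& echo '[0,0.0015,0,0,0,0,0,0]' > next.json && python3 jog.py next.json>/dev/null && python3 g.py 6  && echo '[0,0.0015,0,0,0,0,0,0]' > next.json && python3 jog.py next.json>/dev/null && python3 g.py 6; echo '[0,-0.001,0,0,0,0,0,0,0,0,0,0,0,0,0,0]' > next.json && python3 jog.py next.json 0.45 >/dev/null; echo '[0,0,-0.02,0,0,0,-0.03,0,0,0,-0.02,0,0,0,0,0]' > next.json && python3 jog.py next.json>/dev/null; python3 g.py
```

```text
t 13.92 tcp [0.5973 0.2556 0.1202] ydir 1.561 F [-0.3 -2.8  7.1] op 0.135 grip 10.0 q6 -1.34
t 14.17 tcp [0.5973 0.265  0.1202] ydir 1.561 F [-0.5  0.9  5.9] op 0.136 grip 10.0 q6 -1.32
t 14.33 tcp [0.5973 0.2666 0.1201] ydir 1.561 F [-0.  -1.3  6.2] op 0.134 grip 10.0 q6 -1.32
t 14.58 tcp [0.5974 0.2692 0.1202] ydir 1.561 F [-0.7 -3.1  6.6] op 0.135 grip 10.0 q6 -1.32
t 14.75 tcp [0.5975 0.2706 0.1202] ydir 1.561 F [-0.7 -3.5  7.3] op 0.137 grip 10.0 q6 -1.31
t 14.92 tcp [0.5976 0.2715 0.1203] ydir 1.561 F [ 0.6 -4.9  7.3] op 0.140 grip 10.0 q6 -1.31
t 15.58 tcp [0.5984 0.2725 0.1942] ydir 1.561 F [-0.4 -0.   0.4] op 0.449 grip 0.0 q6 -1.31
```

```bash
echo '[0,0,0,0.12,0,0,0,0.12,0,0,0,0.12,0,0,0,0.12,0,0,0,0.12]' > next.json && python3 jog.py next.json >/dev/null; echo '[0,0,0,0.12,0,0,0,0.12,0,0,0,0.12,0,0,0,0.12,0,0,0,0.12]' > next.json && python3 jog.py next.json >/dev/null; echo '[0,0,0,0.12,0,0,0,0.12,0,0,0,0.113,0,0,0,0]' > next.json && python3 jog.py next.json >/dev/null; echo '[-0.015,-0.03,0,0,-0.015,-0.03,0,0,-0.015,-0.03,0,0,0,-0.028,0,0,0,0,0,0]' > next.json && python3 jog.py next.json 0.5 20 >/dev/null; python3 g.py
```

```text
t 17.17 tcp [0.475  0.2256 0.1895] ydir 0.012 F [1.1 0.1 1.1] op 0.500 grip 0.0 q6 0.21
```

```bash
echo '[0,0,0.03,0,0,0,0.03,0,0,0,0,0,0,0,0,0]' > next.json && python3 jog.py next.json >/dev/null; python3 g.py
python3 - <<'E'
from station import env
import cv2
cv2.imwrite('pics/s3.png',cv2.resize(env.camera('side')[200:370,180:380][:,:,::-1],None,fx=3.5,fy=3.5))
E
```

```text
t 17.50 tcp [0.4795 0.226  0.1291] ydir 0.010 F [ 0.4 -0.4  0.7] op 0.501 grip 0.0 q6 0.21
```

View pics/s3.png

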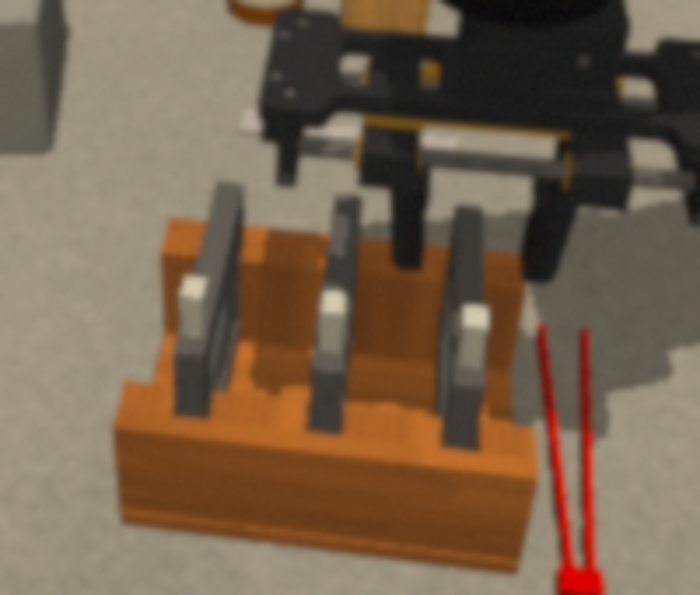

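All three tabs are shut at (193,290), (333,303) and (475,318). The fingers at (405,255) and (545,265) straddle the near carrier at (470,240). Lowering, gripping and making a small test lift.

```bash
echo '[0,0,0.016,0,0,0,0.015,0,0,0,0,0]' > next.json && python3 jog.py next.json >/dev/null; python3 g.py 5 && echo '[0,0,0,0,0,0,0,0,0,0,0,0,0,0,0,0,0,0,0,0]' > next.json && python3 jog.py next.json 0 30 >/dev/null;python3 g.py; echo '[0,0,-0.008,0,0,0,-0.012,0,0,0,0,0,0,0,0,0]' > next.json && python3 jog.py next.json >/dev/null;python3 g.py
```

```text
t 17.80 tcp [0.4795 0.226  0.0982] ydir 0.009 F [-0.3 -0.1  0.4] op 0.499 grip 0.0 q6 0.21
t 18.22 tcp [0.4797 0.2261 0.0994] ydir 0.008 F [-1.5 -0.4  5.7] op 0.155 grip 30.0 q6 0.21
t 18.55 tcp [0.4796 0.226  0.1192] ydir 0.008 F [ 0.   0.9 -4.2] op 0.156 grip 29.9 q6 0.21
```

Gripped at 13.7 mm and lifting freely. Raising it and carrying it to above the box.

```bash
echo '[0,0,-0.015,0,0,0,-0.025,0,0,0,-0.025,0,0,0,-0.015,0,0,0,0,0]' > next.json && python3 jog.py next.json >/dev/null;python3 g.py; echo '[-0.015,0,0,0,-0.025,0,0,0,-0.03,0.004,0,-0.026,-0.03,0.004,0,-0.026,-0.03,0.006,0,0]' > next.json && python3 jog.py next.json >/dev/null;python3 g.py; echo '[-0.03,0.006,0,0,-0.03,0.006,0,0,-0.03,0.006,0,0,-0.03,0.006,0,0,-0.03,0.006,0,0]' > next.json && python3 jog.py next.json >/dev/null; echo '[-0.03,0.003,0,0,-0.03,0,0,0,-0.02,0,0,0,-0.01,0,0,0,0,0,0,0]' > next.json && python3 jog.py next.json >/dev/null; echo '[0,0,0,0,0,0,0,0]' > next.json && python3 jog.py next.json >/dev/null;python3 g.py
```

```text
t 18.97 tcp [0.4804 0.2262 0.2012] ydir 0.008 F [-0.3 -0.6 -3.1] op 0.153 grip 29.9 q6 0.21
t 19.38 tcp [0.4959 0.0954 0.1971] ydir 0.062 F [ 0.3  1.  -2. ] op 0.158 grip 29.9 q6 -0.11
t 20.38 tcp [ 0.544  -0.1396  0.1983] ydir 0.061 F [-0.3  0.1 -2.9] op 0.152 grip 29.9 q6 -0.52
```

```bash
echo '[-0.016,-0.0105,0,0,-0.016,-0.0105,0,0,0,0,0,0,0,0,0,0]' > next.json && python3 jog.py next.json >/dev/null;python3 g.py
python3 - <<'E'
from station import env
import cv2
a=env.camera('top')[130:270,270:400][:,:,::-1];b=env.camera('side')[90:230,180:380][:,:,::-1]
cv2.imwrite('pics/s4.png',cv2.hconcat([cv2.resize(a,(390,420)),cv2.resize(b,(400,420))[:,:400]]))
E
```

```text
t 20.72 tcp [ 0.525  -0.1734  0.1988] ydir 0.060 F [-0.4 -0.2 -2.6] op 0.157 grip 29.9 q6 -0.59
```

View pics/s4.png

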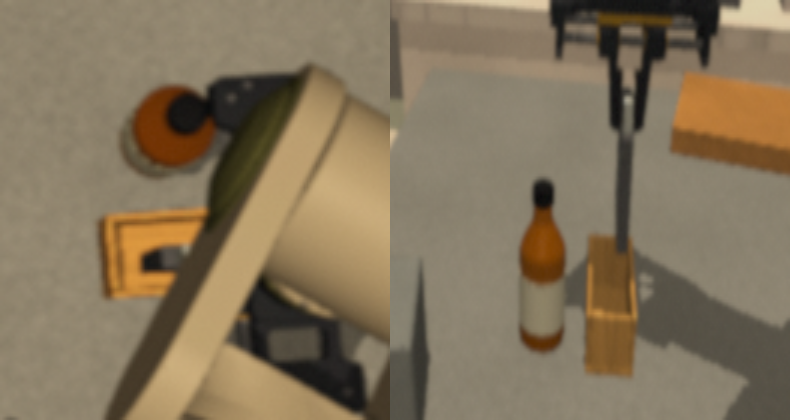

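The carrier hangs upright over the box, with its lower edge at about (622, 250) above the opening at (610, 280). The gripper body is beside the bottle cap but well above it, so I'll lower in steps.

```bash
echo '[0,0,0.015,0,0,0,0.03,0,0,0,0.025,0,0,0,0,0]' > next.json && python3 jog.py next.json >/dev/null;python3 g.py 5 && echo '[0,0,0.015,0,0,0,0.01,0,0,0,0,0,0,0,0,0]' > next.json && python3 jog.py next.json >/dev/null;python3 g.py 5 && echo '[0,0,0.005,0,0,0,0.0025,0,0,0,0,0,0,0,0,0]' > next.json && python3 jog.py next.json >/dev/null;python3 g.py 5
```

```text
t 21.15 tcp [ 0.5236 -0.1721  0.1246] ydir 0.061 F [-0.8  1.  -3.4] op 0.155 grip 29.9 q6 -0.59
t 21.48 tcp [ 0.5255 -0.174   0.1043] ydir 0.060 F [ 1.4 -1.1 -2.3] op 0.157 grip 29.9 q6 -0.59
t 21.82 tcp [ 0.5252 -0.1742  0.0964] ydir 0.060 F [ 1.7 -0.4 -3. ] op 0.161 grip 29.9 q6 -0.59
```

Bottom should be 3 mm above the floor. Easing down until it touches.

```bash
echo '[0,0,0.0015,0,0,0,0,0,0,0,0,0]' > next.json && python3 jog.py next.json >/dev/null;python3 g.py 5 && echo '[0,0,0.001,0,0,0,0,0,0,0,0,0]' > next.json && python3 jog.py next.json >/dev/null;python3 g.py 5
```

```text
t 22.07 tcp [ 0.5251 -0.1742  0.0948] ydir 0.060 F [-0.9 -0.2 -2.7] op 0.156 grip 29.9 q6 -0.59
t 22.32 tcp [ 0.5251 -0.1742  0.0937] ydir 0.060 F [-0.3 -0.9 -2.4] op 0.153 grip 29.9 q6 -0.59
```

Run:
```python
from station import env
import cv2
b=env.camera('side')[110:240,200:340][:,:,::-1]
cv2.imwrite('pics/s5.png',cv2.resize(b,None,fx=4,fy=4))
```

```text
(no output)
```

View pics/s5.png

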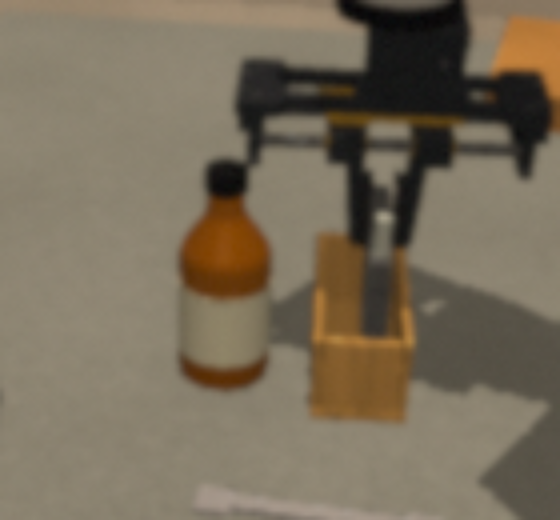

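The carrier is inside the box at (380, 300), and the gripper body is beside and above the bottle cap. One more millimetre down, then release and a straight retreat.

```bash
echo '[0,0,0.001,0,0,0,0,0,0,0,0,0]' > next.json && python3 jog.py next.json >/dev/null;python3 g.py;echo '[0,0,0.0005,0,0,0,0,0,0,0,0,0]' > next.json && python3 jog.py next.json >/dev/null;python3 g.py 5 && echo '[0,0,0,0,0,0,0,0,0,0,0,0,0,0,0,0,0,0,0,0]' > next.json && python3 jog.py next.json 0.45 >/dev/null; python3 g.py; echo '[0,0,-0.01,0,0,0,-0.03,0,0,0,-0.03,0,0,0,-0.03,0,0,0,-0.03,0]' > next.json && python3 jog.py next.json >/dev/null; echo '[0.02,-0.04,0,0,0.02,-0.04,0,0,0.02,-0.04,0,0,0.02,-0.02,0,0,0,0,0,0]' > next.json && python3 jog.py next.json >/dev/null; python3 g.py
python3 - <<'E'
from station import env
import cv2
a=env.camera('top')[150:270,110:400][:,:,::-1];b=env.camera('side')[110:370,180:380][:,:,::-1]
cv2.imwrite('pics/s6.png',cv2.hconcat([cv2.resize(a,(480,600))[:, :],cv2.resize(b,(320,600))]) if 0 else cv2.resize(b,(460,598)))
cv2.imwrite('pics/t6.png',cv2.resize(a,None,fx=2.7,fy=2.7))
E
```

```text
t 22.62 tcp [ 0.5254 -0.1743  0.0934] ydir 0.060 F [-1.5  0.8  4.9] op 0.153 grip 30.0 q6 -0.59
t 22.87 tcp [ 0.5256 -0.1744  0.0934] ydir 0.060 F [-2.6  1.5  9.4] op 0.157 grip 30.0 q6 -0.59
t 23.28 tcp [ 0.5251 -0.1742  0.0921] ydir 0.060 F [ 0.2 -0.6  0.4] op 0.443 grip 0.0 q6 -0.59
t 24.12 tcp [ 0.3854 -0.1035  0.2231] ydir 0.060 F [-0.3 -0.7  0.8] op 0.450 grip 0.0 q6 -0.62
```

View pics/s6.png

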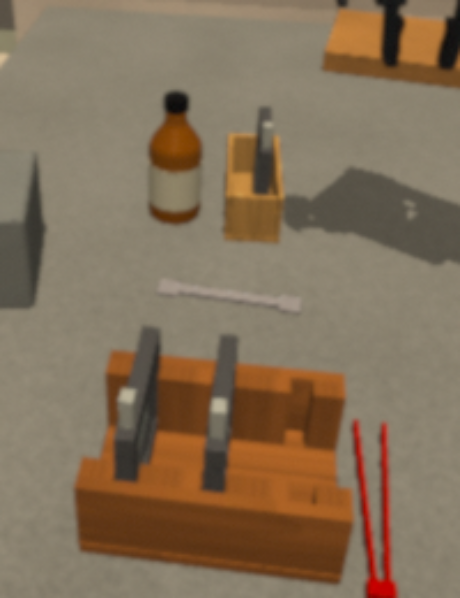

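The carrier stands in the box at (262, 160). The two sound carriers are upright in their slots with their tabs shut, and the bottle, wrench, tong and timer are untouched. Handing in.

```bash
echo '[0,0,0,0,0,0,0,0,0,0,0,0,0,0,0,0,0,0,0,0]' > next.json && python3 jog.py next.json >/dev/null; python3 -c "
from station import env
print(env.close_job())"
```

```text
the job is handed in; nothing more can be done
None
```

I tried all three slides in order and handed the job in (no verdict came back): the nearest carrier was the one that stuck, about 23 mm out, and it now stands in the repair box, with the two sound carriers upright in their slots, all slides shut and nothing else disturbed.

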